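Count off the football biscuits and log them on the tally counter

ROBOT

A 6-joint arm with a two-finger parallel gripper is mounted at the origin on the work surface. World frame = base frame: x ahead of the robot, y to its left, z up, the work surface at z = 0. Lengths are in m, angles in rad, forces in N, time in s.
With the tool pointing down it reaches from about 0.375 to 0.9 m from the base axis. Payload 3.1 kg.
Tool frame: the origin (TCP) lies between the finger pads, 19 mm behind the fingertips; this is the grasp point; z points along the fingers, y is the line along which they close (so a half turn about z gives the same grasp; the last joint's range is limited). The gripper opens to 85 mm and grips with 20 to 120 N. Pads are 22 mm wide; open, the fingers measure 114 mm over their backs; the gripper's body (76 mm by 85 mm) begins 54 mm behind the grasp point. The pads swing forward as they close: fully open they stand 13 mm farther back than shut.
Start: joints at [1.153, 0.527, 1.433, -0, 1.181, -0.178], TCP at [0.148, 0.607, 0.25] pointing down, gripper open.
Joint ranges: [-3.08, 3.08], [-0.75, 2.2], [0.22, 2.44], [-1.43, 4.57], [0, 2.65], [-2.85, 2.85]. Speed limits (rad/s): [2.79, 2.79, 3.14, 3.14, 3.14, 3.14].

INTERFACE

Orientations are given as a unit quaternion [x, y, z, w].
In Python, from station import manip, viewer, ticket gives the robot as it stands.
- The arm moves only by the shell command python3 -m creep 'ROWS' [FORCE]. ROWS is JSON, a list of rows, each an object with "slide": the shift along the tool's x, y, z in cm, a list of three; "angular": the turn, a rotation vector about the tool's x, y, z in rad, a list of three; "claw": the opening, from -1 (shut) to 1 (fully open). A call has 1 to 10 rows; each row shifts and turns the commanded pose from where the row before left it, along the tool's axes as they then stand; what a row does not reach is not made up. A row lasts 1/12 s, in which the tool goes at most 41.7 mm and 7.16 degrees, less where a joint would pass 70% of its speed; a pose out of reach is approached as far as the arm can. A call with a gripper value outside its range is refused whole. The fingers move at their own pace and stop on an object; FORCE is the grip in N (left out, the last holds). Time passes only in rows, so rows that do not move let the fingers close. It gives the time, the measured TCP pose, the force, the opening and the grip force at its end, in the units of the state.
- manip.sense(): the state, without advancing time (a new reading comes with each control period).
- viewer.snapshot(name): name is "scene" or "top" or "wrist"; returns the picture (480x640x3 uint8, blue, green, red); there is no depth.
- viewer.calibration(name): a dict with "fov_y" (degrees; the focal length in pixels is half the picture's height over the tangent of half this angle, whatever the lens; pixels are square), "cx", "cy" (the principal point, pixels), "T" (4x4, takes a point from camera to world coordinates); the wrist camera has in their place "tool_from_camera" (4x4, takes a point from camera to tool coordinates, whose origin is the TCP and whose axes are the flange's). Camera axes: x right, y up, looking along -z (the intrinsics and any distortion apply to the point x, -y, -z); pixel columns grow to the right and rows downward; lengths in m; the calibration is good to about 2 mm. The wrist camera is an equidistant fisheye: a pixel r from the principal point sees the ray r / f radians off the axis. A picture is of the moment at which its call begins: read the wrist's pose just before it. calibration takes no time and is no camera call.
- ticket.sign_off(): hands the job in; it is judged then, once.
The state is a dict: "t": time; "q": joint angles; "qd": joint speeds; "tau": joint torques, N m; "tcp_pos": TCP position; "tool_rot": TCP orientation; "force": force on the tool from outside, world axes, zero at the start; "ft_torque": the same for the moment, N m; "finger_gap": opening from 0.0 (shut) to 1.0 (fully open); "gripper_force": force on a finger pad.
Only numpy, scipy, OpenCV 4.12 (cv2) and the standard library are available. Lean on these libraries where they do the work, as an engineer would, in place of code of your own. Each camera call takes 0.05 s, during which the arm holds its last target. There are 200 camera calls.

TASK

Count off the row of five football-shaped biscuits on the tray: start at the end of the row away from the tally counter and, working towards it, point at each one in turn with the fingertips straight above its middle, about a finger's breadth over it, pausing half a second at each. The icing is wet, so touch no biscuit, and leave the other things where they are. Then press the tally counter's plunger right down and let it spring back up, without moving or lifting the counter.

Things in the scene. Friction and masses are not known exactly. Their poses are not given: they have to be found in the camera images.
- tray: Aluminium baking tray lying fixed on the bench, 260 x 370 mm, 3 mm floor, rim 18.5 mm high above the bench. Origin: centre of its underside; x across (short side), y along its long side, z up. The row of football biscuits runs along its y through the middle, roughly.
- football1: Football-shaped (pointed oval) biscuit with dark icing and white laces, loose on the tray floor; 66 mm long (its x), 40 mm wide (its y), 10 mm thick with icing, 11 mm over the laces. Origin: centre of its underside. Number 1 of the row of five, which are numbered in order from the tray's +y end to its -y end, about 62 mm apart; the row is not quite straight.
- football2: Football-shaped (pointed oval) biscuit with dark icing and white laces, loose on the tray floor; 66 mm long (its x), 40 mm wide (its y), 10 mm thick with icing, 11 mm over the laces. Origin: centre of its underside. Number 2 of the row of five, which are numbered in order from the tray's +y end to its -y end, about 62 mm apart; the row is not quite straight.
- football3: Football-shaped (pointed oval) biscuit with dark icing and white laces, loose on the tray floor; 66 mm long (its x), 40 mm wide (its y), 10 mm thick with icing, 11 mm over the laces. Origin: centre of its underside. Number 3 of the row of five, which are numbered in order from the tray's +y end to its -y end, about 62 mm apart; the row is not quite straight.
- football4: Football-shaped (pointed oval) biscuit with dark icing and white laces, loose on the tray floor; 66 mm long (its x), 40 mm wide (its y), 10 mm thick with icing, 11 mm over the laces. Origin: centre of its underside. Number 4 of the row of five, which are numbered in order from the tray's +y end to its -y end, about 62 mm apart; the row is not quite straight.
- football5: Football-shaped (pointed oval) biscuit with dark icing and white laces, loose on the tray floor; 66 mm long (its x), 40 mm wide (its y), 10 mm thick with icing, 11 mm over the laces. Origin: centre of its underside. Number 5 of the row of five, which are numbered in order from the tray's +y end to its -y end, about 62 mm apart; the row is not quite straight.
- round1: Round iced biscuit, 50 mm across, 11 mm thick, loose near the tray's -x +y corner; not part of the count. Origin: centre of its underside.
- round2: Round iced biscuit, 50 mm across, 11 mm thick, loose near the tray's -x -y corner; not part of the count. Origin: centre of its underside.
- round3: Round iced biscuit, 50 mm across, 11 mm thick, loose near the tray's +x +y corner; not part of the count. Origin: centre of its underside.
- round4: Round iced biscuit, 50 mm across, 11 mm thick, loose near the tray's +x -y corner; not part of the count. Origin: centre of its underside.
- tally: Bench tally counter: loose steel box of about 0.4 kg on a rubber foot, 56 x 66 mm in plan, 43 mm high to the collar from which the plunger rises. Origin: centre of its underside. It stands on the bench beside one of the tray's short sides, either to the left (+y) or the right (-y) of the tray.
- plunger_top (a point): Centre of the top of the tally counter's round steel plunger, 20 mm across, 58 mm above the bench when up; it moves straight down when pressed.
- plunger (a joint): Plunger travel: 0 up, 0.008 m fully down; spring, 2 N to start and 5 N fully down; springs back when let go.
- nozzle: Steel piping nozzle standing on its wide end on the tray, 28 mm across the foot, 40 mm high, loose. Origin: centre of its foot.
- cutter: Round steel biscuit cutter ring standing on the tray, 48 mm across, 25 mm high, loose. Origin: centre of its underside.
- bowl: Small white bowl, 84 mm across the rim, 42 mm high, loose, on the bench on the far side of the tray from the tally counter. Origin: centre of its underside.

How it is judged:
On the way, in this order (a step that is already met when the one before it is completed fails the run):
1. fingertips over the first football biscuit from the end away from the tally counter: TCP within 18 mm sideways of its middle, at most 52 mm over its icing, for 0.3 s (((world y of tally above 0 m and (horizontal distance between the grasp point and football5 below 0.018 m and z of the grasp point in the frame of football5 below 0.062 m)) or (world y of tally below 0 m and (horizontal distance between the grasp point and football1 below 0.018 m and z of the grasp point in the frame of football1 below 0.062 m)))), for 0.3 s.
2. fingertips over the second football biscuit from the end away from the tally counter: TCP within 18 mm sideways of its middle, at most 52 mm over its icing, for 0.3 s (((world y of tally above 0 m and (horizontal distance between the grasp point and football4 below 0.018 m and z of the grasp point in the frame of football4 below 0.062 m)) or (world y of tally below 0 m and (horizontal distance between the grasp point and football2 below 0.018 m and z of the grasp point in the frame of football2 below 0.062 m)))), for 0.3 s.
3. fingertips over the third football biscuit from the end away from the tally counter: TCP within 18 mm sideways of its middle, at most 52 mm over its icing, for 0.3 s (((world y of tally above 0 m and (horizontal distance between the grasp point and football3 below 0.018 m and z of the grasp point in the frame of football3 below 0.062 m)) or (world y of tally below 0 m and (horizontal distance between the grasp point and football3 below 0.018 m and z of the grasp point in the frame of football3 below 0.062 m)))), for 0.3 s.
4. fingertips over the fourth football biscuit from the end away from the tally counter: TCP within 18 mm sideways of its middle, at most 52 mm over its icing, for 0.3 s (((world y of tally above 0 m and (horizontal distance between the grasp point and football2 below 0.018 m and z of the grasp point in the frame of football2 below 0.062 m)) or (world y of tally below 0 m and (horizontal distance between the grasp point and football4 below 0.018 m and z of the grasp point in the frame of football4 below 0.062 m)))), for 0.3 s.
5. fingertips over the fifth football biscuit from the end away from the tally counter: TCP within 18 mm sideways of its middle, at most 52 mm over its icing, for 0.3 s (((world y of tally above 0 m and (horizontal distance between the grasp point and football1 below 0.018 m and z of the grasp point in the frame of football1 below 0.062 m)) or (world y of tally below 0 m and (horizontal distance between the grasp point and football5 below 0.018 m and z of the grasp point in the frame of football5 below 0.062 m)))), for 0.3 s.
6. the tally counter's plunger is pressed right down (6.5 mm or more of its 8 mm) (value of joint plunger above 0.0065 m), for 0.05 s.
At the end, for the whole second after the job is handed in: After the five football biscuits have been pointed at in order and the plunger pressed: the plunger is up again (travel under 2 mm), every biscuit is within 8 mm of where it started, nozzle, cutter and bowl within 10 mm, and the tally counter within 15 mm and at rest (value of joint plunger below 0.002 m and distance of each of football1, football2, football3, football4, football5, round1, round2, round3, round4 from where it was at the start of the episode below 0.008 m and distance of each of nozzle, cutter, bowl from where it was at the start of the episode below 0.01 m and distance of tally from where it was at the start of the episode below 0.015 m and linear speed of tally below 0.02 m/s); the robot touches nothing.
It fails at once if the wet icing or a biscuit is touched by the robot (contact force between any of the fingers, the arm and football1 above 0.2 N or contact force between any of the fingers, the arm and football2 above 0.2 N or contact force between any of the fingers, the arm and football3 above 0.2 N or contact force between any of the fingers, the arm and football4 above 0.2 N or contact force between any of the fingers, the arm and football5 above 0.2 N or contact force between any of the fingers, the arm and round1 above 0.2 N or contact force between any of the fingers, the arm and round2 above 0.2 N or contact force between any of the fingers, the arm and round3 above 0.2 N or contact force between any of the fingers, the arm and round4 above 0.2 N).
It fails at once if a biscuit is shifted more than 8 mm or lifted (distance of any of football1, football2, football3, football4, football5, round1, round2, round3, round4 from where it was at the start of the episode above 0.008 m).
It fails at once if the tally counter is lifted, carried or pushed more than 15 mm, or tipped (distance of tally from where it was at the start of the episode above 0.015 m or angle between tally's own z axis and vertical above 0.2 rad).
It fails at once if the nozzle, cutter or bowl is shifted more than 10 mm or knocked over (distance of any of nozzle, cutter, bowl from where it was at the start of the episode above 0.01 m or angle between any of nozzle, cutter, bowl's own z axis and vertical above 0.3 rad).
It also fails if it takes over 58 s, if anything falls off the work surface, if the arm or the gripper's body presses on something with over 40 N, if the wrist force passes 120 N, or if a joint passes its speed limit or range.

## Working session

There is one attempt and no reset: what is moved stays moved. The work goes in short steps, Python scripts to look and compute and a shell command to move; the robot and the scene stay as the last step left them, time stands still between calls to the robot, and variables do not carry over. Pictures are saved under pics/ and viewed, at most 10 in all, crops included, and the job is handed in when it is done.

```bash
mkdir -p pics; python3 - <<'E'
from station import manip, viewer
import cv2
s=manip.sense(); print(s)
for n in ("top","scene"):
    cv2.imwrite(f"pics/{n}0.png",viewer.snapshot(n)); print(n,viewer.calibration(n))
print(viewer.calibration("wrist"))
E
```

```text
{'t': 0.0, 'q': array([ 1.15354315e+00,  5.28455472e-01,  1.43388764e+00, -1.43842774e-05,
        1.18139426e+00, -1.78486135e-01]), 'qd': array([ 1.24773858e-03, -2.35389482e-04,  1.50844937e-03,  1.62892425e-03,
        1.26376464e-05, -8.14052108e-04]), 'tau': array([-8.19844945e-05, -4.42346549e+01, -1.78030050e+01, -5.15748127e-05,
        8.20201007e-03,  1.36600482e-05]), 'tcp_pos': array([0.14750734, 0.6066572 , 0.2490448 ]), 'tool_rot': array([ 1.19097354e-01,  9.92882002e-01, -1.02709202e-03, -3.08363796e-04]), 'force': array([0.60852186, 0.82515379, 0.23014092]), 'ft_torque': array([ 0.0309366 , -0.00524495,  0.01127719]), 'gripper_force': 0.0, 'finger_gap': 1.0054205611172153}
top {'fov_y': 55.60676150944288, 'cx': 316.95202989334126, 'cy': 236.61552469589157, 'T': array([[ 0.02694096,  0.99428292, -0.10332306,  0.49118758],
       [-0.99952496,  0.02524603, -0.01767718, -0.01316893],
       [-0.01496762,  0.10375022,  0.99449076,  1.00478802],
       [ 0.        ,  0.        ,  0.        ,  1.        ]])}
scene {'fov_y': 42.055968495621585, 'cx': 330.8916466253277, 'cy': 236.76446313553663, 'T': array([[ 0.5048719 , -0.65079652,  0.56706988,  1.23767767],
       [ 0.86305463,  0.3923982 , -0.31805717, -0.36565875],
       [-0.0155267 ,  0.64999041,  0.75978377,  0.92036551],
       [ 0.        ,  0.        ,  0.        ,  1.        ]])}
{'fov_y': 65.70646984690485, 'cx': 325.71802295231635, 'cy': 242.46849219488138, 'tool_from_camera': array([[ 4.16394699e-04,  9.66285955e-01,  2.57470931e-01,
         6.46903034e-02],
       [ 9.99999326e-01, -6.81447888e-04,  9.40219167e-04,
        -1.16969446e-04],
       [ 1.08397360e-03,  2.57470366e-01, -9.66285587e-01,
        -1.24205026e-01],
       [ 0.00000000e+00,  0.00000000e+00,  0.00000000e+00,
         1.00000000e+00]])}
```

View pics/top0.png

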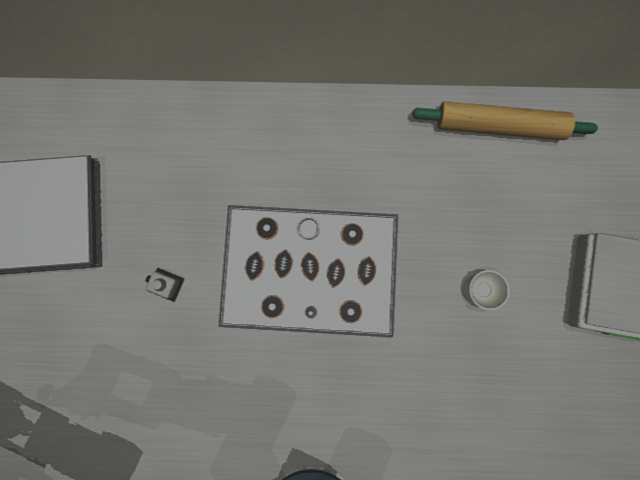

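View pics/scene0.png

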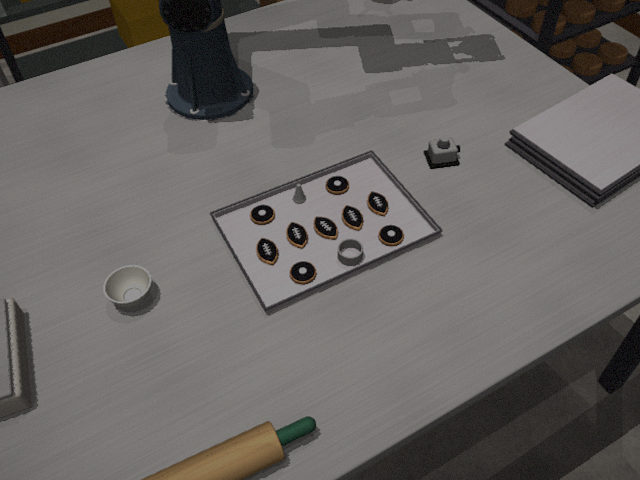

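The top view shows the tally counter at left (160,285), so it lies at +y. The footballs run from (255,265) to (367,270), and the bowl is at (485,290). The count therefore starts at football5, at (367,270) in top and (267,250) in scene.

```bash
cat > h.py <<'E'
import numpy as np, cv2
from station import manip, viewer
def ray(n,u,v):
    c=viewer.calibration(n); f=240/np.tan(np.radians(c['fov_y'])/2)
    T=c['T']; d=T[:3,:3]@np.array([(u-c['cx'])/f,-(v-c['cy'])/f,-1]); return T[:3,3],d/np.linalg.norm(d)
def tri(a,b):
    R=[ray('top',*a),ray('scene',*b)]
    A=sum(np.eye(3)-np.outer(d,d) for o,d in R); B=sum((np.eye(3)-np.outer(d,d))@o for o,d in R)
    p=np.linalg.solve(A,B); r=[np.linalg.norm(np.cross(p-o,d)) for o,d in R]; return p,max(r)
def blob(im,u,v,w=17):
    # centroid of biscuit: brown/dark pixels vs bright tray
    c=im[v-w:v+w,u-w:u+w]; g=cv2.cvtColor(c,cv2.COLOR_BGR2GRAY); 
    m=((g<95)|((c[...,2].astype(int)-c[...,0])>25)).astype(np.uint8)
    m=cv2.morphologyEx(m,cv2.MORPH_CLOSE,np.ones((5,5)))
    n,l,s,ce=cv2.connectedComponentsWithStats(m); k=1+np.argmax(s[1:,4]); return ce[k]+[u-w,v-w],s[k]
def onplane(n,px,z):
    o,d=ray(n,*px); return o+d*(z-o[2])/d[2]
E
python3 - <<'E'
from h import *
t=cv2.imread('pics/top0.png'); s=cv2.imread('pics/scene0.png')
T=[(255,265),(283,263),(310,266),(335,272),(367,270)]
S=[(378,203),(353,217),(326,227),(297,235),(267,250)]
for i,(a,b) in enumerate(zip(T,S)):
    (ca,sa),(cb,sb)=blob(t,*a),blob(s,*b); p,r=tri(ca,cb)
    print(i+1,ca.round(1),sa,cb.round(1),sb,p.round(4),round(r,4),onplane('top',ca,.012)[:2].round(4))
a=cv2.resize(t[260:310,135:195],(480,400),interpolation=cv2.INTER_CUBIC)
b=cv2.resize(s[130:175,415:470],(480,393),interpolation=cv2.INTER_CUBIC)
cv2.imwrite('pics/tally.png',np.vstack([a[:300],b[:300]]))
E
```

```text
1 [254.1 265.9] [  7   3  19  31 404] [377.3 203.4] [  6   6  22  25 389] [0.5271 0.1413 0.0061] 0.0005 [0.5267 0.1399]
2 [283.1 263.6] [  8   3  19  31 401] [352.1 217.7] [  5   5  23  26 412] [0.5339 0.0777 0.006 ] 0.0005 [0.5334 0.0767]
3 [309.8 266.2] [  8   0  18  34 401] [325.3 227.8] [  5   7  24  23 426] [0.5296 0.0189 0.0061] 0.0005 [0.5292 0.0183]
4 [335.6 272.8] [  9   3  18  31 397] [296.6 235.1] [  6   4  23  27 433] [ 0.5167 -0.0379  0.0056] 0.0005 [ 0.5163 -0.0382]
5 [366.5 270.7] [  8   3  18  31 413] [267.  251.5] [  6   5  23  29 471] [ 0.5231 -0.1052  0.0048] 0.0007 [ 0.5226 -0.1051]
```

View pics/tally.png

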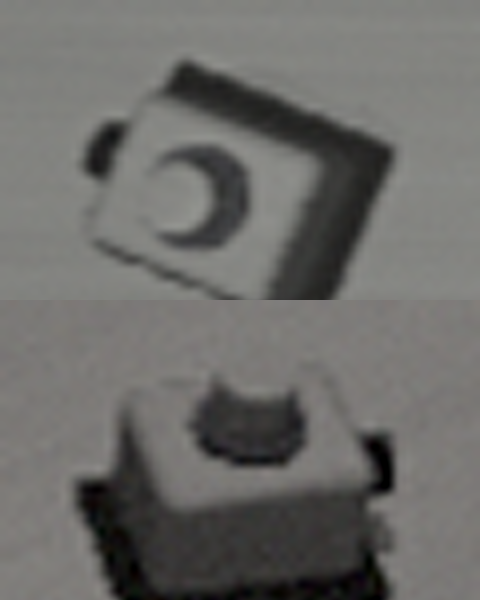

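The top crop shows the bright plunger disc at about (157,284) px. In the scene crop its near rim is visible, with the disc centre at about (444,137). The plunger stands on a box turned about 25°.

```bash
python3 - <<'E'
from h import *
print(tri((157,284.1),(443.9,136.7)), onplane('top',(157,284.1),.058), onplane('scene',(443.9,136.7),.058))
from scipy.spatial.transform import Rotation as R
M=R.from_quat(manip.sense()['tool_rot']).as_matrix(); print(M.round(3))
s=viewer.calibration('wrist')
# nozzle, cutter
print(onplane('top',(311,312),.043), onplane('top',(308,229),.028), onplane('top',(267,228),.014),onplane('top',(272,306),.014))
p=manip.sense()['tcp_pos']
for tgt in ([.523,-.105,.15],[.523,-.105,.06]): print((M.T@(np.array(tgt)-p)*100).round(2))
E
```

```text
(array([0.48230908, 0.33272328, 0.06304699]), np.float64(0.000978665798715099)) [0.48183479 0.33363436 0.058     ] [0.47802716 0.337913   0.058     ]
[[-0.972  0.237 -0.001]
 [ 0.237  0.972 -0.002]
 [ 0.    -0.002 -1.   ]]
[0.43250618 0.01209285 0.043     ] [0.60873156 0.02399401 0.028     ] [0.61036363 0.11467364 0.014     ] [0.44118386 0.09736621 0.014     ]
[-53.32 -60.25  10.01]
[-53.32 -60.24  19.01]
```

The heights agree: biscuits about 6 mm mid-height and plunger about 60 mm, against 58 mm given. I'll now shut the claw, square the tool to the world axes and travel high towards football5.

```bash
python3 -m creep '[{"slide":[0,0,0],"angular":[0,0,-0.12],"claw":-1},{"slide":[0,0,0],"angular":[0,0,-0.12],"claw":-1},{"slide":[-3,-1.5,0],"angular":[0,0,0],"claw":-1},{"slide":[-3,-1.5,0],"angular":[0,0,0],"claw":-1},{"slide":[-3,-1.5,0],"angular":[0,0,0],"claw":-1},{"slide":[-3,-1.5,0],"angular":[0,0,0],"claw":-1},{"slide":[-3,-1.5,0],"angular":[0,0,0],"claw":-1},{"slide":[-3,-1.5,0],"angular":[0,0,0],"claw":-1},{"slide":[-3,-1.5,0],"angular":[0,0,0],"claw":-1},{"slide":[-3,-1.5,0],"angular":[0,0,0],"claw":-1}]'
python3 -m creep '[{"slide":[-1.5,-3.5,0],"angular":[0,0,0],"claw":-1},{"slide":[-1.5,-3.5,0],"angular":[0,0,0],"claw":-1},{"slide":[-1.5,-3.5,0],"angular":[0,0,0],"claw":-1},{"slide":[-1.5,-3.5,0],"angular":[0,0,0],"claw":-1},{"slide":[-1.5,-3.5,0],"angular":[0,0,0],"claw":-1},{"slide":[-1.5,-3.5,0],"angular":[0,0,0],"claw":-1},{"slide":[-1.5,-3.5,0],"angular":[0,0,0],"claw":-1},{"slide":[-1.5,-3.5,0],"angular":[0,0,0],"claw":-1},{"slide":[-1.5,-3.5,0],"angular":[0,0,0],"claw":-1},{"slide":[0,0,0],"angular":[0,0,0],"claw":-1}]'
python3 -c "
from h import *;from scipy.spatial.transform import Rotation as R
s=manip.sense();M=R.from_quat(s['tool_rot']).as_matrix();print(M.round(3),s['q'])
print((M.T@(np.array([.523,-.105,.05])-s['tcp_pos'])*100).round(2))"
```

```text
t: 0.93
tcp_pos: [0.389, 0.4864, 0.2495]
tool_rot: [-0.001, 1.0, -0.0, -0.0]
force: [0.9, -0.5, -0.2]
finger_gap: 0.002
gripper_force: 0.0
t: 1.77
tcp_pos: [0.5265, 0.1668, 0.2498]
tool_rot: [0.003, 1.0, -0.001, 0.001]
force: [0.9, 0.0, 0.9]
finger_gap: -0.001
gripper_force: 0.0
[[-1.     0.005  0.002]
 [ 0.005  1.    -0.003]
 [-0.002 -0.003 -1.   ]] [ 0.10606948  0.42949664  1.61751865 -0.0034329   1.09267222 -1.45801877]
[  0.25 -27.13  20.06]
```

```bash
python3 -m creep '[{"slide":[0.25,-3.4,0],"angular":[0,0,0],"claw":-1},{"slide":[0,-3.4,0],"angular":[0,0,0],"claw":-1},{"slide":[0,-3.4,0],"angular":[0,0,0],"claw":-1},{"slide":[0,-3.4,0],"angular":[0,0,0],"claw":-1},{"slide":[0,-3.4,0],"angular":[0,0,0],"claw":-1},{"slide":[0,-3.4,0],"angular":[0,0,0],"claw":-1},{"slide":[0,-3.4,0],"angular":[0,0,0],"claw":-1},{"slide":[0,-3.3,0],"angular":[0,0,0],"claw":-1},{"slide":[0,0,0],"angular":[0,0,0],"claw":-1},{"slide":[0,0,0],"angular":[0,0,0],"claw":-1}]'
python3 -m creep '[{"slide":[0,0,2],"angular":[0,0,0],"claw":-1},{"slide":[0,0,2],"angular":[0,0,0],"claw":-1},{"slide":[0,0,2],"angular":[0,0,0],"claw":-1},{"slide":[0,0,2],"angular":[0,0,0],"claw":-1},{"slide":[0,0,2],"angular":[0,0,0],"claw":-1},{"slide":[0,0,2],"angular":[0,0,0],"claw":-1},{"slide":[0,0,2],"angular":[0,0,0],"claw":-1},{"slide":[0,0,0],"angular":[0,0,0],"claw":-1},{"slide":[0,0,0],"angular":[0,0,0],"claw":-1}]'
python3 -c "
from h import *;from scipy.spatial.transform import Rotation as R
s=manip.sense();M=R.from_quat(s['tool_rot']).as_matrix()
print((M.T@(np.array([.523,-.105,.05])-s['tcp_pos'])*100).round(2))
cv2.imwrite('pics/w1.png',viewer.snapshot('wrist'))"
```

```text
t: 2.6
tcp_pos: [0.521, -0.0995, 0.2497]
tool_rot: [0.001, 1.0, 0.0, -0.0]
force: [0.4, 0.3, 0.2]
finger_gap: -0.001
gripper_force: 0.0
t: 3.35
tcp_pos: [0.5203, -0.0965, 0.1092]
tool_rot: [-0.001, 1.0, 0.001, -0.002]
force: [0.8, 1.5, 1.0]
finger_gap: 0.001
gripper_force: 0.0
[-0.29 -0.86  5.92]
```

View pics/w1.png

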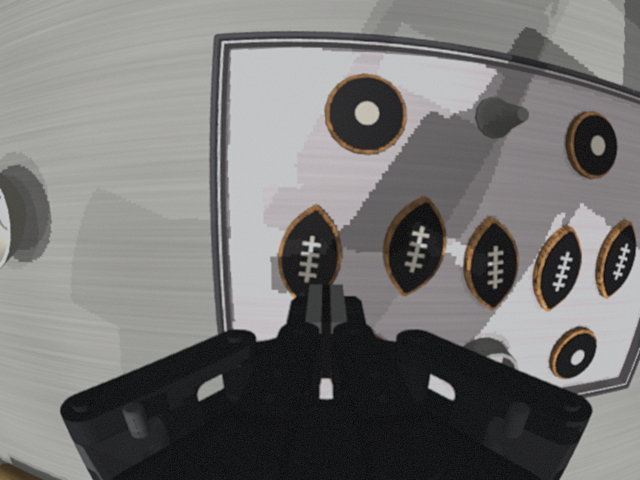

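The wrist view shows the shut fingertips at (326,285) just beside football5 at (310,256), with the next ones at (416,247), (494,263) and (559,267). I'll check those points with the fisheye model before going down.

```bash
python3 - <<'E'
from h import *;from scipy.spatial.transform import Rotation as R
s=manip.sense();M=R.from_quat(s['tool_rot']).as_matrix()
c=viewer.calibration('wrist');f=240/np.tan(np.radians(c['fov_y'])/2);C=c['tool_from_camera']
for u,v in [(310,254),(416,246),(493,262),(558,267),(619,259)]:
    x,y=u-c['cx'],v-c['cy'];r=np.hypot(x,y);t=r/f
    d=M@C[:3,:3]@np.array([np.sin(t)*x/r,-np.sin(t)*y/r,-np.cos(t)]);o=s['tcp_pos']+M@C[:3,3]
    print((o+d*(.012-o[2])/d[2]).round(4))
E
```

```text
[ 0.5231 -0.1073  0.012 ]
[ 0.5178 -0.0403  0.012 ]
[0.5289 0.0156 0.012 ]
[0.5336 0.0723 0.012 ]
[0.5286 0.1381 0.012 ]
```

The two measurements agree within 3 mm. Going down over football5.

```bash
python3 -m creep '[{"slide":[-0.3,-0.9,1.9],"angular":[0,0,0],"claw":-1},{"slide":[0,0,2],"angular":[0,0,0],"claw":-1},{"slide":[0,0,2],"angular":[0,0,0],"claw":-1},{"slide":[0,0,0],"angular":[0,0,0],"claw":-1},{"slide":[0,0,0],"angular":[0,0,0],"claw":-1},{"slide":[0,0,0],"angular":[0,0,0],"claw":-1},{"slide":[0,0,0],"angular":[0,0,0],"claw":-1},{"slide":[0,0,0],"angular":[0,0,0],"claw":-1},{"slide":[0,0,0],"angular":[0,0,0],"claw":-1},{"slide":[0,0,0],"angular":[0,0,0],"claw":-1}]'
```

```text
t: 4.23
tcp_pos: [0.5245, -0.1074, 0.0517]
tool_rot: [-0.001, 1.0, -0.0, 0.001]
force: [0.1, -0.2, -0.1]
finger_gap: 0.002
gripper_force: 0.0
```

```bash
python3 -m creep '[{"slide":[0,0,0],"angular":[0,0,0],"claw":-1},{"slide":[0.2,2.2,0],"angular":[0,0,0],"claw":-1},{"slide":[0.3,2.3,0],"angular":[0,0,0],"claw":-1},{"slide":[0.2,2.3,0],"angular":[0,0,0],"claw":-1},{"slide":[0,0,0],"angular":[0,0,0],"claw":-1},{"slide":[0,0,0],"angular":[0,0,0],"claw":-1},{"slide":[0,0,0],"angular":[0,0,0],"claw":-1},{"slide":[0,0,0],"angular":[0,0,0],"claw":-1},{"slide":[0,0,0],"angular":[0,0,0],"claw":-1},{"slide":[0,0,0],"angular":[0,0,0],"claw":-1}]'
```

```text
t: 5.07
tcp_pos: [0.5174, -0.0402, 0.051]
tool_rot: [0.0, 1.0, -0.0, 0.0]
force: [0.5, -0.5, -0.2]
finger_gap: 0.003
gripper_force: 0.0
```

Next, football3 at dX +1.2 and dY +5.7 cm, then football2 at dX +0.5 and dY +5.8 cm.

```bash
python3 -m creep '[{"slide":[0,0,0],"angular":[0,0,0],"claw":-1},{"slide":[-0.4,1.9,0],"angular":[0,0,0],"claw":-1},{"slide":[-0.4,1.9,0],"angular":[0,0,0],"claw":-1},{"slide":[-0.4,1.9,0],"angular":[0,0,0],"claw":-1},{"slide":[0,0,0],"angular":[0,0,0],"claw":-1},{"slide":[0,0,0],"angular":[0,0,0],"claw":-1},{"slide":[0,0,0],"angular":[0,0,0],"claw":-1},{"slide":[0,0,0],"angular":[0,0,0],"claw":-1},{"slide":[0,0,0],"angular":[0,0,0],"claw":-1},{"slide":[0,0,0],"angular":[0,0,0],"claw":-1}]'
python3 -m creep '[{"slide":[0,0,0],"angular":[0,0,0],"claw":-1},{"slide":[-0.1,1.9,0],"angular":[0,0,0],"claw":-1},{"slide":[-0.2,2,0],"angular":[0,0,0],"claw":-1},{"slide":[-0.2,1.9,0],"angular":[0,0,0],"claw":-1},{"slide":[0,0,0],"angular":[0,0,0],"claw":-1},{"slide":[0,0,0],"angular":[0,0,0],"claw":-1},{"slide":[0,0,0],"angular":[0,0,0],"claw":-1},{"slide":[0,0,0],"angular":[0,0,0],"claw":-1},{"slide":[0,0,0],"angular":[0,0,0],"claw":-1},{"slide":[0,0,0],"angular":[0,0,0],"claw":-1}]'
```

```text
t: 5.9
tcp_pos: [0.5289, 0.0169, 0.051]
tool_rot: [0.0, 1.0, -0.0, -0.0]
force: [-0.9, -0.6, -0.5]
finger_gap: -0.001
gripper_force: 0.0
t: 6.73
tcp_pos: [0.534, 0.0749, 0.051]
tool_rot: [0.0, 1.0, -0.0, -0.0]
force: [0.2, -0.2, 0.6]
finger_gap: 0.001
gripper_force: 0.0
```

```bash
python3 -m creep '[{"slide":[0,0,0],"angular":[0,0,0],"claw":-1},{"slide":[0.2,2.1,0],"angular":[0,0,0],"claw":-1},{"slide":[0.2,2.2,0],"angular":[0,0,0],"claw":-1},{"slide":[0.2,2.2,0],"angular":[0,0,0],"claw":-1},{"slide":[0,0,0],"angular":[0,0,0],"claw":-1},{"slide":[0,0,0],"angular":[0,0,0],"claw":-1},{"slide":[0,0,0],"angular":[0,0,0],"claw":-1},{"slide":[0,0,0],"angular":[0,0,0],"claw":-1},{"slide":[0,0,0],"angular":[0,0,0],"claw":-1},{"slide":[0,0,0],"angular":[0,0,0],"claw":-1}]'
python3 -m creep '[{"slide":[0,0,0],"angular":[0,0,0],"claw":-1},{"slide":[0,0,-2],"angular":[0,0,0],"claw":-1},{"slide":[0,0,-3],"angular":[0,0,0],"claw":-1},{"slide":[0,0,-3],"angular":[0,0,0],"claw":-1},{"slide":[0,2.5,0],"angular":[0,0,0],"claw":-1},{"slide":[0,2.5,0],"angular":[0,0,0],"claw":-1},{"slide":[0,2.5,0],"angular":[0,0,0],"claw":-1},{"slide":[0,2.5,0],"angular":[0,0,0],"claw":-1},{"slide":[0,0,0],"angular":[0,0,0],"claw":-1},{"slide":[0,0,0],"angular":[0,0,0],"claw":-1}]'
python3 -c "
from h import *
s=manip.sense();print(s['tcp_pos'],s['tool_rot'])
cv2.imwrite('pics/w2.png',viewer.snapshot('wrist'))"
```

```text
t: 7.57
tcp_pos: [0.5281, 0.1399, 0.051]
tool_rot: [0.0, 1.0, -0.0, 0.0]
force: [-0.0, 0.1, 0.3]
finger_gap: 0.004
gripper_force: 0.0
t: 8.4
tcp_pos: [0.5275, 0.2415, 0.131]
tool_rot: [-0.002, 1.0, -0.0, 0.0]
force: [0.3, -0.6, -0.0]
finger_gap: 0.005
gripper_force: 0.0
[0.52747627 0.24153218 0.13095605] [-1.78085559e-03  9.99998406e-01 -1.17974518e-04  5.18142083e-05]
```

View pics/w2.png

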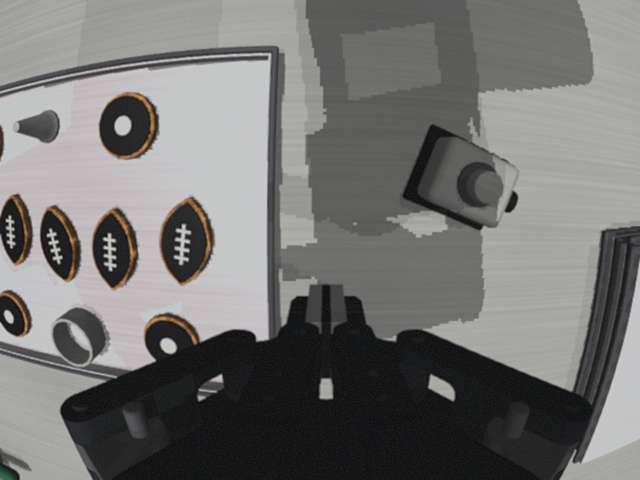

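The wrist view shows the tally's plunger disc centred at about (488,187). The biscuits look undisturbed.

```bash
python3 - <<'E'
from h import *;from scipy.spatial.transform import Rotation as R
s=manip.sense();p=np.array([0.52747627,0.24153218,0.13095605]);M=R.from_quat([-1.78e-3,1,-1.2e-4,5e-5]).as_matrix()
c=viewer.calibration('wrist');f=240/np.tan(np.radians(c['fov_y'])/2);C=c['tool_from_camera']
u,v=488,187;x,y=u-c['cx'],v-c['cy'];r=np.hypot(x,y);t=r/f
d=M@C[:3,:3]@np.array([np.sin(t)*x/r,-np.sin(t)*y/r,-np.cos(t)]);o=p+M@C[:3,3]
print((o+d*(.058-o[2])/d[2]).round(4))
R2=[(o,d/np.linalg.norm(d)),ray('top',157,284.1)]
A=sum(np.eye(3)-np.outer(d,d) for o,d in R2);B=sum((np.eye(3)-np.outer(d,d))@o for o,d in R2);q=np.linalg.solve(A,B)
print(q,[np.linalg.norm(np.cross(q-o,d)) for o,d in R2],s['tcp_pos'])
E
```

```text
[0.4823 0.333  0.058 ]
[0.48208345 0.33341777 0.05773931] [np.float64(0.0003853398508846117), np.float64(0.0003853398508846352)] [0.52740592 0.24060718 0.13086009]
```

```bash
python3 -m creep '[{"slide":[1.5,3,0],"angular":[0,0,0],"claw":-1},{"slide":[1.5,3,0],"angular":[0,0,0],"claw":-1},{"slide":[1.5,3.2,0],"angular":[0,0,0],"claw":-1},{"slide":[0,0,0],"angular":[0,0,0],"claw":-1},{"slide":[0,0,0],"angular":[0,0,0],"claw":-1},{"slide":[0,0,2],"angular":[0,0,0],"claw":-1},{"slide":[0,0,2],"angular":[0,0,0],"claw":-1},{"slide":[0,0,0.7],"angular":[0,0,0],"claw":-1},{"slide":[0,0,0],"angular":[0,0,0],"claw":-1},{"slide":[0,0,0],"angular":[0,0,0],"claw":-1}]'
```

```text
t: 9.28
tcp_pos: [0.4832, 0.3314, 0.0838]
tool_rot: [0.0, 1.0, -0.0, -0.0]
force: [0.4, 0.8, -0.1]
finger_gap: -0.002
gripper_force: 0.0
```

```bash
python3 -m creep '[{"slide":[0.1,0.15,0.3],"angular":[0,0,0],"claw":-1},{"slide":[0,0,0.3],"angular":[0,0,0],"claw":-1},{"slide":[0,0,0.2],"angular":[0,0,0],"claw":-1},{"slide":[0,0,0.2],"angular":[0,0,0],"claw":-1},{"slide":[0,0,0],"angular":[0,0,0],"claw":-1},{"slide":[0,0,0],"angular":[0,0,0],"claw":-1}]'
```

```text
t: 9.78
tcp_pos: [0.4821, 0.3342, 0.0745]
tool_rot: [-0.001, 1.0, 0.0, 0.001]
force: [0.5, -2.0, 2.7]
finger_gap: 0.001
gripper_force: 1.3
```

Contact shows as 2.7 N at z 0.0745, as expected. Pressing on to the stop.

```bash
python3 -m creep '[{"slide":[0,0,0.2],"angular":[0,0,0],"claw":-1},{"slide":[0,0,0.2],"angular":[0,0,0],"claw":-1},{"slide":[0,0,0.1],"angular":[0,0,0],"claw":-1},{"slide":[0,0,0],"angular":[0,0,0],"claw":-1},{"slide":[0,0,0],"angular":[0,0,0],"claw":-1}]'
```

```text
t: 10.2
tcp_pos: [0.4821, 0.3343, 0.0692]
tool_rot: [-0.001, 1.0, 0.0, 0.0]
force: [0.7, -1.4, 4.9]
finger_gap: 0.003
gripper_force: 2.2
```

```bash
python3 -m creep '[{"slide":[0,0,0.1],"angular":[0,0,0],"claw":-1},{"slide":[0,0,0.05],"angular":[0,0,0],"claw":-1},{"slide":[0,0,0],"angular":[0,0,0],"claw":-1},{"slide":[0,0,0],"angular":[0,0,0],"claw":-1}]'
```

```text
t: 10.53
tcp_pos: [0.4821, 0.3343, 0.0687]
tool_rot: [-0.001, 1.0, 0.0, 0.001]
force: [0.0, -1.5, 10.3]
finger_gap: -0.003
gripper_force: 5.4
```

The force jumped to 10.3 N with only 0.5 mm of travel, so the plunger is on its stop. Lifting away and checking.

```bash
python3 -m creep '[{"slide":[0,0,-0.3],"angular":[0,0,0],"claw":-1},{"slide":[0,0,-0.4],"angular":[0,0,0],"claw":-1},{"slide":[0,0,-0.5],"angular":[0,0,0],"claw":-1},{"slide":[0,0,-1],"angular":[0,0,0],"claw":-1},{"slide":[0,0,-2],"angular":[0,0,0],"claw":-1},{"slide":[0,0,-3],"angular":[0,0,0],"claw":-1},{"slide":[0,0,-3],"angular":[0,0,0],"claw":-1},{"slide":[0,0,0],"angular":[0,0,0],"claw":-1},{"slide":[0,0,0],"angular":[0,0,0],"claw":-1},{"slide":[0,0,0],"angular":[0,0,0],"claw":-1}]'
python3 -c "
from h import *
w=viewer.snapshot('wrist');s=viewer.snapshot('scene');cv2.imwrite('pics/end.png',np.hstack([cv2.resize(w,(400,300)),s[100:400,180:580]]))"
```

```text
t: 11.37
tcp_pos: [0.4805, 0.3339, 0.1691]
tool_rot: [-0.001, 1.0, -0.0, -0.001]
force: [-0.2, 0.3, -0.5]
finger_gap: -0.001
gripper_force: 0.0
```

View pics/end.png

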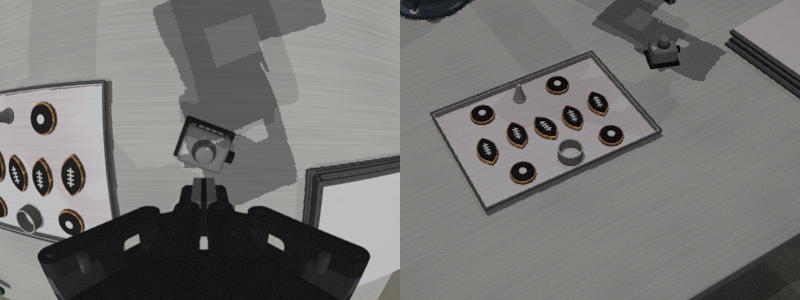

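The plunger is up again at (203,152) in the wrist half. The tally and all the biscuits are where they were, and the gripper is clear.

```bash
python3 -c "
from station import ticket
print(ticket.sign_off())"
```

```text
the job is handed in; nothing more can be done
None
```

I pointed at all five football biscuits in order from the end away from the counter, then pressed the tally plunger to its stop and let it spring back. Nothing looked moved in the final pictures; the job is handed in, but no verdict came back.

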